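Vent a vacuum drying chamber and crack its stuck lid

TASK

Vent the small white vacuum chamber: turn the black valve knob beside its lid until the white pointer line clicks in at the green dot. Only then pull the clear hinged lid up by its black handle until it breaks free of the sticky gasket, and hold it just ajar, front edge about 4.5 cm up, so that solvent vapour can drift off to the extractor; do not let it swing wide open, and leave the things around it alone. Finish still gripping the handle, holding the lid steady at that gap, with the valve left on green.

Things in the scene. Friction and masses are not known exactly. Their poses are not given: they have to be found in the camera images.
- chamber: White vacuum chamber, fixed, 190 (x) x 180 (y) x 100 mm, with a grey control block (150 x 61 x 108 mm) along its right side. Origin: centre of the white box's underside; +x points from the front to the hinge at the back, +y to the left (the block lies at -y), z up. Frame for all 'chamber frame' values.
- valve (a joint): Knob angle, rad, growing clockwise from above: 0 = pump (red dot), 0.70 = closed (white dot), 1.40 = vent (green dot); stops at -0.06 and 1.46. A spring detent holds at each (up to about 0.1 N m to leave) and pulls in from about 0.15 rad. At pump and closed a yellow cam under the knob lies over a steel lug on the lid's edge and blocks the lid; at vent it is clear.
- valve_grip (a point): Grip point on the knob's vertical axis, chamber frame (-50, -130, 138) mm. The finger bar is 48 long, 14 wide, 27 high, from 124 to 151 mm above the worktop. The axes turn with the knob: x along the bar (white pointer line at the -x end), y across it (pinch this way), z up. At valve value q its x axis is the chamber's turned by 1.05 - q about z. The lid's top is at 114 to 118 mm.
- lid (a joint): Opening angle, rad: 0 = shut; grows as the front edge rises; limit 1.5. The gasket holds until the handle is pulled up with about 14 to 24 N, then lets go within the first 0.05 rad (10 mm at the front); after that only the lid's weight and hinge are felt (about 4 to 9 N at the handle). Let go, it falls shut. Front edge 200 mm from the hinge: 0.225 rad is a gap of 45 mm.
- lid_hinge (a point): Middle of the lid's hinge axis at the back, 110 mm above the worktop; chamber frame (105, 0, 110) mm. The axis runs along the chamber's y; opening is the positive turn about that axis (the front goes up and then back).
- lid_handle (a point): Black round bar handle on the lid's front edge, 14 mm diameter, 94 mm long over its ends, on two posts 80 mm apart. Origin: middle of the bar's axis, 34 mm above the metal strip it stands on; with the lid shut at chamber frame (-78, 0, 152) mm. Axes as the chamber's with the lid shut (bar along y), turning with the lid. Pinch it across x.
- std_bottle: Bystander: small white bottle, 29 mm diameter, 52 high. Origin at the centre of its underside, as for the others.
- timer: Bystander: white bench timer, 43 x 62 x 58 mm.
- pen_blue: Bystander: blue pen lying flat, 142 mm long.
- beaker_100: Bystander: glass beaker, 54 mm diameter, 70 high.
- bottle_100: Bystander: small clear bottle with a blue cap, 56 mm diameter, 133 high.
- reagent_c: Bystander: brown reagent bottle with white cap, 52 mm diameter, 98 high.

How it is judged:
On the way, in this order (a step that is already met when the one before it is completed fails the run):
1. the valve is at vent (green) while the lid is still shut (value of joint valve above 1.28 rad and value of joint lid below 0.03 rad), for 0.2 s.
2. the lid has broken free of the gasket, with the valve still at vent (value of joint valve above 1.28 rad and value of joint lid above 0.08 rad), for 0.1 s.
At the end, for the whole second after the job is handed in: The lid stands open between 0.15 and 0.31 rad (front gap about 30 to 61 mm) and does not move (under 0.05 rad/s), the fingers hold it (more than 1.5 N) by the handle (tool point within 50 mm of it), and the valve is at vent (within 0.12 rad of 1.40) (value of joint valve above 1.28 rad and value of joint lid between 0.15 and 0.31 rad and velocity of joint lid between -0.05 and 0.05 rad/s and contact force between the fingers and lid above 1.5 N and distance between the grasp point and lid_handle below 0.05 m); the arm keeps its last pose, push and grip.
It fails at once if the lid swings open past 0.45 rad (gap 87 mm) (value of joint lid above 0.45 rad).
It fails at once if a bystander is moved by more than 30 mm (distance of any of std_bottle, timer, pen_blue, beaker_100, bottle_100, reagent_c from where it was at the start of the episode above 0.03 m).
It also fails if it takes over 45 s, if anything falls off the work surface, if the arm or the gripper's body presses on something with over 40 N, if the wrist force passes 120 N, or if a joint passes its speed limit or range.

ROBOT

A 6-joint arm with a two-finger parallel gripper is mounted at the origin on a cart in front of the work surface, level with it; the furniture and walls round the work are solid. World frame = base frame: x ahead of the robot, y to its left, z up, the work surface at z = 0. Lengths are in m, angles in rad, forces in N, time in s.
With the tool pointing down it reaches from about 0.2 to 0.875 m from the base axis. Payload 3.4 kg.
Tool frame: the origin (TCP) lies between the finger pads, 19 mm behind the fingertips; this is the grasp point; z points along the fingers, y is the line along which they close (so a half turn about z gives the same grasp; the last joint's range is limited). The gripper opens to 94 mm and grips with 3 to 60 N. Pads are 16 mm wide; open, the fingers measure 119 mm over their backs; the gripper's body (75 mm by 177 mm) begins 78 mm behind the grasp point.
Start: joints at [-1.3, 0.276, 1.505, -0, 1.361, -0.121], TCP at [0.22, -0.531, 0.224] pointing down, gripper open.
Joint ranges: [-2.89, 2.89], [-0.75, 2.08], [0.22, 2.7], [-1.18, 4.32], [0.11, 2.71], [-2.7, 2.7]. Speed limits (rad/s): [2.57, 2.57, 3.14, 3.14, 3.14, 3.14].

INTERFACE

Orientations are given as a unit quaternion [w, x, y, z].
In Python, from plant import r, gripper_to, inverse_kinematics, vision, models, telemetry gives the robot as it stands. Calls block until the motion is done:
- r.move_to(position, orientation): joint-space move of the TCP to a pose.
- r.move_l(position, rot=None, vel=0.15, guard=None): straight line of the TCP; rot=None keeps the orientation; vel is the mean speed in m/s. With guard (N) it stops when the force on the tool has changed by that much, and returns True; else False.
- r.movej(angles): joint-space move.
- gripper_to(opening, f_grip=None): finger opening in m; f_grip is the grip in N (None keeps the last); returns when the fingers have stopped.
- r.hold(seconds).
- inverse_kinematics(position, orientation): joint angles nearest the present ones, or None.
- vision.snapshot(name): name is "scene" or "top" or "wrist"; returns the picture (420x560x3 uint8, red, green, blue); there is no depth.
- vision.get_calibration(name): a dict with "fx", "fy", "cx", "cy" (pixels), "position" and "orientation" of the camera in the world. Camera axes: x right, y down, z forward; pixel columns grow to the right and rows downward; lengths in m; the calibration is good to about 2 mm. A picture is of the moment at which its call begins: read the wrist's pose just before it. get_calibration takes no time and is no camera call; for the wrist camera it gives the pose at the moment of the call.
A pose or a line that the arm cannot do raises r.PlanningError and nothing moves.
- r.sign_off(): hands the job in; it is judged then, once.
Trained networks look in the newest picture that a camera, given by its name, has taken for a name from the list of things; names that differ only in an ending like _2 or _b are one class to them, and where a whole thing is asked for, a point or a joint stands for the part that bears it (a point fixed in the world has none). Each returns a list of dicts, best first, with "score" (0 to 1); they miss things now and then, are a little off and sometimes report something else, mostly with a low value. They report only what shows in the picture. A call takes as long as a camera call.
- models.boxes_of(thing, camera): "at" ([x, y, z] in m, in world coordinates, good to about 4 mm: the middle of the surface that is visible of it).
- models.regions_of(thing, camera): "pixels" (420x560 bool, what is visible of it).
- models.mark_of(thing, camera): "at" ([x, y, z] in m, in world coordinates, good to about 4 mm: a listed point, or the origin of a listed thing).
Readings, each from a call of its own:
- telemetry.current_t(): time.
- telemetry.current_joints(): joint angles.
- telemetry.current_dq(): joint speeds.
- telemetry.current_joint_efforts(): joint torques, N m.
- telemetry.current_ee_pos(): TCP position.
- telemetry.current_tool_rot(): TCP orientation.
- telemetry.current_wrist_force(): force on the tool from outside, world axes, zero at the start.
- telemetry.current_torque(): the same for the moment, N m.
- telemetry.current_opening(): finger opening in m.
- telemetry.current_finger_force(): force on a finger pad.
Only numpy, scipy, OpenCV 4.12 (cv2) and the standard library are available. Lean on these libraries where they do the work, as an engineer would, in place of code of your own. Each camera call takes 0.05 s, during which the arm holds its last target. There are 200 camera calls.

## Working session

There is one attempt and no reset: what is moved stays moved. The work goes in short steps, each a Python script; the robot and the scene stay as the last script left them, time stands still between calls to the robot, and variables do not carry over. Pictures are saved under pics/ and viewed, at most 10 in all, crops included, and the job is handed in when it is done.

```bash
mkdir -p pics; ls
python3 - <<'E'
from plant import r, vision, models, telemetry
import cv2, numpy as np
ims=[]
for c in ("scene","top"):
    im=vision.snapshot(c); ims.append(im)
    cv2.imwrite(f"pics/{c}0.png",im[:,:,::-1])
    for t in ("valve_grip","lid_hinge","lid_handle","chamber"):
        print(c,t,[(np.round(d["at"],4).tolist(),round(d["score"],2)) for d in models.mark_of(t,c)[:2]])
    for t in ("std_bottle","timer","pen_blue","beaker_100","bottle_100","reagent_c"):
        print(c,t,[(np.round(d["at"],3).tolist(),round(d["score"],2)) for d in models.mark_of(t,c)[:1]])
    print(vision.get_calibration(c))
print(telemetry.current_t(), telemetry.current_tool_rot())
E
```

```text
pics
scene valve_grip [([0.395, -0.2378, 0.141], 0.52)]
scene lid_hinge [([0.5342, -0.3797, 0.1131], 0.82)]
scene lid_handle [([0.526, -0.1996, 0.1529], 0.7)]
scene chamber [([0.5275, -0.2793, -0.0015], 0.94)]
scene std_bottle [([0.378, -0.555, 0.0], 0.73)]
scene timer [([0.439, -0.507, 0.0], 0.73)]
scene pen_blue [([0.328, -0.471, 0.0], 0.66)]
scene beaker_100 [([0.55, 0.01, -0.005], 0.85)]
scene bottle_100 [([0.603, 0.126, 0.003], 0.77)]
scene reagent_c [([0.418, -0.59, -0.001], 0.74)]
{'fx': 462.9405064607145, 'fy': 462.9405064607145, 'cx': 273.7526113928301, 'cy': 211.67638282298623, 'position': array([-0.45057258, -0.75088407,  0.66161787]), 'orientation': array([-0.45561404,  0.73254131, -0.42814548,  0.26924064])}
top valve_grip [([0.4016, -0.2356, 0.1371], 0.52)]
top lid_hinge [([0.5383, -0.3795, 0.1101], 0.97)]
top lid_handle [([0.5256, -0.203, 0.1508], 0.72)]
top chamber [([0.5329, -0.2789, 0.0014], 0.92), ([0.5503, 0.0088, 0.0027], 0.37)]
top std_bottle [([0.376, -0.554, -0.0], 0.68)]
top timer [([0.436, -0.512, 0.005], 0.79)]
top pen_blue [([0.334, -0.471, 0.003], 0.69)]
top beaker_100 [([0.55, 0.012, -0.002], 0.63)]
top bottle_100 [([0.607, 0.126, 0.001], 0.93)]
top reagent_c [([0.411, -0.591, -0.001], 0.77)]
{'fx': 413.9525518382308, 'fy': 413.9525518382308, 'cx': 282.0726447197807, 'cy': 211.53023623498953, 'position': array([ 0.26973618, -0.23086083,  1.18768756]), 'orientation': array([ 0.07453411, -0.70216135,  0.70539996, -0.06184653])}
1.1 [ 2.45431109e-05  9.80869014e-01  1.94668891e-01 -7.25599936e-06]
```

View pics/scene0.png

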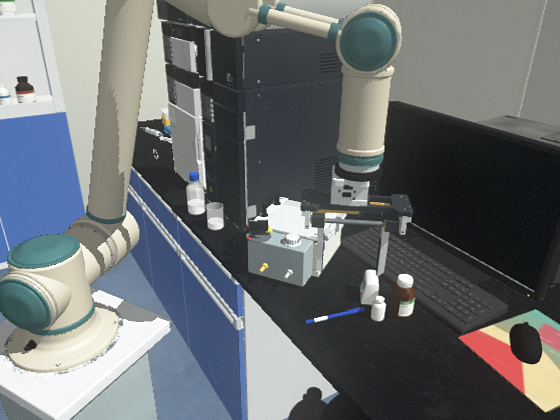

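Run:
```python
import cv2, numpy as np
im=cv2.imread("pics/top0.png")
cv2.imwrite("pics/top0c.png",cv2.resize(im[100:280,230:470],None,fx=3.3,fy=3.3,interpolation=cv2.INTER_CUBIC))
```

```text
(no output)
```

View pics/top0c.png

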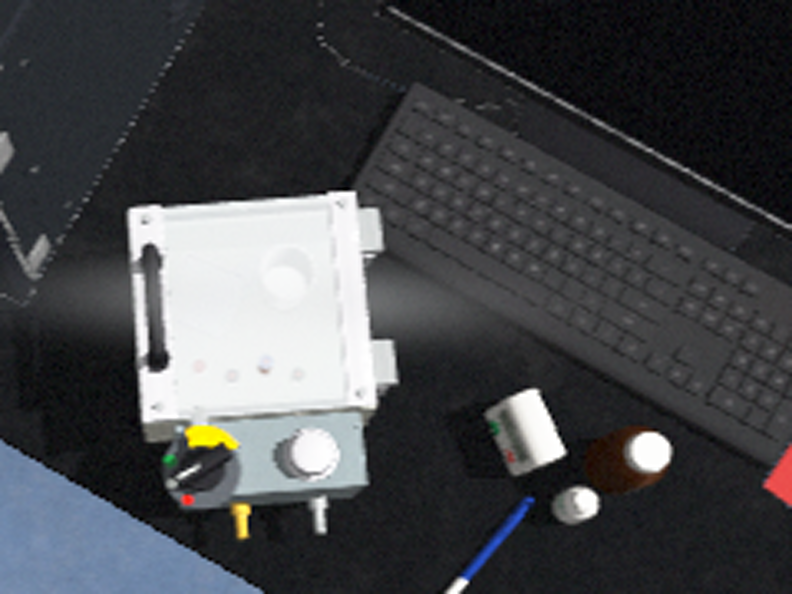

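```bash
cat > h.py <<'E'
import numpy as np, cv2
from scipy.optimize import least_squares
from scipy.spatial.transform import Rotation as R
from plant import r, gripper_to, inverse_kinematics, vision, models, telemetry
LOC={"valve_grip":[-.05,-.13,.138],"lid_hinge":[.105,0,.110],"lid_handle":[-.078,0,.152],"chamber":[0,0,0]}
def fit(obs):  # obs: list of (name, at) -> x,y,yaw
    f=lambda p:np.concatenate([(R.from_euler('z',p[2]).apply(LOC[n])[:2]+p[:2]-np.array(a)[:2]) for n,a in obs])
    s=least_squares(f,[.53,-.28,-1.5],loss='soft_l1',f_scale=.004); return s.x, f(s.x).reshape(-1,2)
def world(P,loc): return np.r_[P[:2],0]+R.from_euler('z',P[2]).apply(loc)
def quat(a,tilt=None):  # tool down, tool x at world angle a
    q=(R.from_euler('z',a)*R.from_euler('x',np.pi)); 
    if tilt is not None: q=tilt*q
    return np.roll(q.as_quat(),1)
E
python3 - <<'E'
from h import *
obs=[("valve_grip",[.395,-.2378]),("lid_hinge",[.5342,-.3797]),("lid_handle",[.526,-.1996]),("chamber",[.5275,-.2793]),
("valve_grip",[.4016,-.2356]),("lid_hinge",[.5383,-.3795]),("lid_handle",[.5256,-.203]),("chamber",[.5329,-.2789])]
P,res=fit(obs); print(P,np.round(res*1e3,1).tolist())
np.save("P.npy",P)
v=world(P,LOC["valve_grip"]); print(v)
for k in (-1,0,1):
    for q in (.7,1.43):
        a=P[2]+1.05-q+k*np.pi; print("valve",k,q,np.round(inverse_kinematics(v,quat(a)),2))
h=world(P,LOC["lid_handle"])
for k in (-1,1):
    print("h",k,h,np.round(inverse_kinematics(h,quat(P[2]+k*np.pi/2)),2))
E
```

```text
[ 0.53040322 -0.27796835 -1.50851601] [[2.5, 1.6], [2.7, -3.1], [-0.5, -0.5], [2.9, 1.3], [-4.1, -0.6], [-1.4, -3.3], [-0.1, 2.9], [-2.5, 0.9]]
[ 0.39754326 -0.2361565   0.138     ]
valve -1 0.7 [-0.69  0.18  1.87  0.    1.09 -1.1 ]
valve -1 1.43 [-0.69  0.18  1.87  0.    1.09 -0.37]
valve 0 0.7 [-0.69  0.18  1.87 -0.    1.09  2.04]Traceback (most recent call last):
  File "<stdin>", line 9, in <module>
    return _wrapfunc(a, 'round', decimals=decimals, out=out)
    return _wrapit(obj, method, *args, **kwds)
    result = getattr(arr, method)(*args, **kwds)
TypeError: unsupported operand type(s) for *: 'NoneType' and 'float'
```

View pics/top0.png

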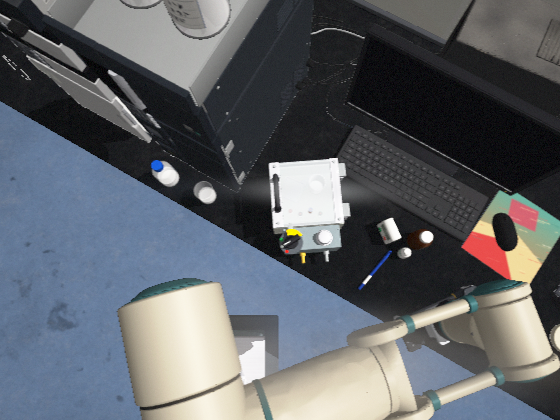

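Run:
```python
from h import *
c=vision.get_calibration("top"); o=c["orientation"]; M=R.from_quat(np.roll(o,-1))
for uv in [(238,187),(243,185),(270,140),(310,80)]:
    d=M.apply([(uv[0]-c["cx"])/c["fx"],(uv[1]-c["cy"])/c["fy"],1]); p=c["position"]; print(uv,np.round(p-d*p[2]/d[2],3))
P=np.load("P.npy")
h=world(P,LOC["lid_handle"]); v=world(P,LOC["valve_grip"])
hin=world(P,LOC["lid_hinge"]); ax=R.from_euler('z',P[2]).apply([0,1,0])
for k in (-1,1):
  for th in (0,.225):
    T=R.from_rotvec(ax*th); print("h",k,th,inverse_kinematics(hin+T.apply(h-hin),quat(P[2]+k*np.pi/2,T)))
r.move_to(v+[0,0,.10],quat(P[2]+.35-np.pi))
gripper_to(.045)
im=vision.snapshot("wrist"); cv2.imwrite("pics/w1.png",im[:,:,::-1])
for n in ("valve_grip","lid_handle","lid_hinge"): print(n,[(np.round(d["at"],4),round(d["score"],2)) for d in models.mark_of(n,"wrist")[:1]])
print(v,telemetry.current_t())
```

```text
(238, 187) [ 0.577 -0.079  0.   ]
(243, 185) [ 0.583 -0.094  0.   ]
(270, 140) [ 0.723 -0.174  0.   ]
(310, 80) [ 0.919 -0.298  0.   ]
h -1 0 [-0.48755428  0.30675249  1.6475307   0.          1.18730946 -2.12063092]
h -1 0.225 [-0.6234697   0.35132092  1.49864107  0.17510835  1.43760802 -2.29257833]
h 1 0 [-4.87554281e-01  3.06752492e-01  1.64753070e+00 -4.44089210e-16
  1.18730946e+00  1.02096173e+00]
h 1 0.225 [-0.6234697   0.35132092  1.49864107  0.17510835  1.43760802  0.84901432]
valve_grip [(array([ 0.3943, -0.2359,  0.1395]), 0.7)]
lid_handle [(array([ 0.5225, -0.1972,  0.1484]), 0.75)]
lid_hinge [(array([ 0.5391, -0.3827,  0.1107]), 0.95)]
[ 0.39754326 -0.2361565   0.138     ] 3.4917
```

View pics/w1.png

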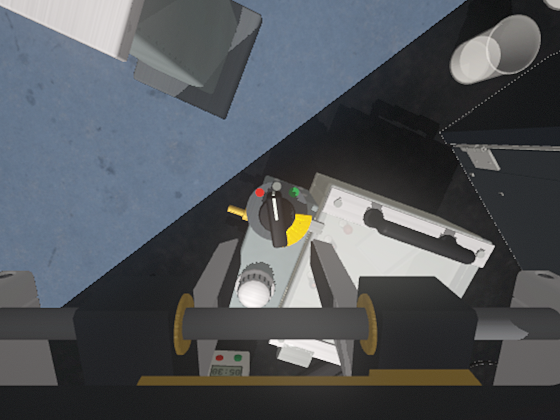

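Run:
```python
from h import *
obs=[("valve_grip",[.395,-.2378]),("lid_hinge",[.5342,-.3797]),("lid_handle",[.526,-.1996]),("chamber",[.5275,-.2793]),
("valve_grip",[.4016,-.2356]),("lid_hinge",[.5383,-.3795]),("lid_handle",[.5256,-.203]),("chamber",[.5329,-.2789])]
obs+=[("valve_grip",[.3943,-.2359]),("lid_hinge",[.5391,-.3827]),("lid_handle",[.5225,-.1972])]*2
P,res=fit(obs); print(P,np.round(res[-3:]*1e3,1).tolist()); np.save("P.npy",P)
v=world(P,LOC["valve_grip"])+[0,0,.003]; a=lambda q:quat(P[2]+1.05-q-np.pi)
gripper_to(.036)
r.move_to(v+[0,0,.04],a(.7))
print("hit",r.move_l(v,vel=.06,guard=6), telemetry.current_ee_pos()-v)
gripper_to(.0,f_grip=25)
print(telemetry.current_opening(),telemetry.current_finger_force(),telemetry.current_wrist_force())
im=vision.snapshot("wrist"); cv2.imwrite("pics/w2.png",im[:,:,::-1])
```

```text
[ 0.5297805  -0.27699238 -1.49727453] [[2.2, -0.8], [-1.6, 1.0], [1.6, -2.0]]
hit True [-0.00012098 -0.00054381  0.00044323]
0.013803095616838377 30.618862006813288 [ 8.12630057  3.59368426 -0.01375348]
```

Run:
```python
from h import *
P=np.load("P.npy")
v=telemetry.current_ee_pos(); a=lambda q:quat(P[2]+1.05-q-np.pi)
for q in (.9,1.1,1.3,1.42):
    r.move_to(v,a(q)); print(q,telemetry.current_torque(),telemetry.current_wrist_force(),telemetry.current_opening())
r.hold(.3); print(telemetry.current_torque())
gripper_to(.034); r.hold(.2)
r.move_l(v+[0,0,.10],vel=.15)
im=vision.snapshot("wrist"); cv2.imwrite("pics/w3.png",im[:,:,::-1])
for n in ("valve_grip","lid_handle","lid_hinge"): print(n,[(np.round(d["at"],4),round(d["score"],2)) for d in models.mark_of(n,"wrist")[:1]],world(P,LOC[n]))
print(telemetry.current_t())
```

```text
0.9 [ 0.11310241 -0.50348205  0.08146033] [ 1.6410595  -0.04632192  3.73290095] 0.013632673047694556
1.1 [ 0.22095667 -0.55709608 -0.023915  ] [2.80638124 0.24024548 2.28617557] 0.014040739255498655
1.3 [ 0.211198   -0.60030695 -0.05688173] [2.71930416 0.58883522 3.28072958] 0.013661429650048774
1.42 [ 0.25818044 -0.63889526  0.034822  ] [2.19447085 0.57581757 1.96802164] 0.013756367148488761
[ 0.36338864 -0.77494113  0.00552446]
valve_grip [(array([ 0.3958, -0.2345,  0.1409]), 0.68)] [ 0.39645891 -0.23667668  0.138     ]
lid_handle [(array([ 0.5211, -0.1959,  0.1506]), 0.86)] [ 0.52405096 -0.19920309  0.152     ]
lid_hinge [(array([ 0.5404, -0.3831,  0.1087]), 0.57)] [ 0.53749333 -0.38170872  0.11      ]
8.6333
```

View pics/w3.png

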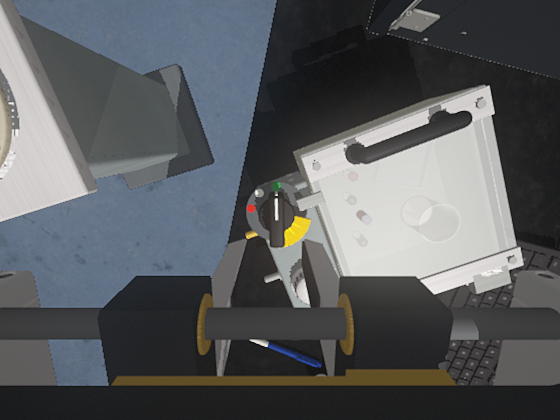

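The pointer (278,200) now lies at the green dot (278,187), and the yellow cam has turned clear of the lug. Next is the handle.

Run:
```python
from h import *
P=np.load("P.npy")
h=world(P,LOC["lid_handle"])+[-.001,.001,0]; q=quat(P[2]+np.pi/2)
r.move_to(h+[0,0,.09],q)
gripper_to(.05)
vision.snapshot("wrist"); d=models.mark_of("lid_handle","wrist"); 
print([(np.round(x["at"],4),round(x["score"],2)) for x in d[:1]],h)
print("hit",r.move_l(h,vel=.08,guard=6),telemetry.current_ee_pos()-h)
gripper_to(0,f_grip=45)
print(telemetry.current_opening(),telemetry.current_finger_force(),telemetry.current_wrist_force(),telemetry.current_t())
im=vision.snapshot("scene"); cv2.imwrite("pics/s4.png",cv2.resize(im[130:330,180:420],None,fx=3,fy=3)[:,:,::-1])
```

```text
[(array([ 0.5209, -0.1968,  0.148 ]), 0.88)] [ 0.52305096 -0.19820309  0.152     ]
hit False [ 0.00042166 -0.00022324  0.00056532]
0.012501563466779941 44.99942243099213 [0.32028141 1.09054468 1.15061563] 12.4167
```

View pics/s4.png

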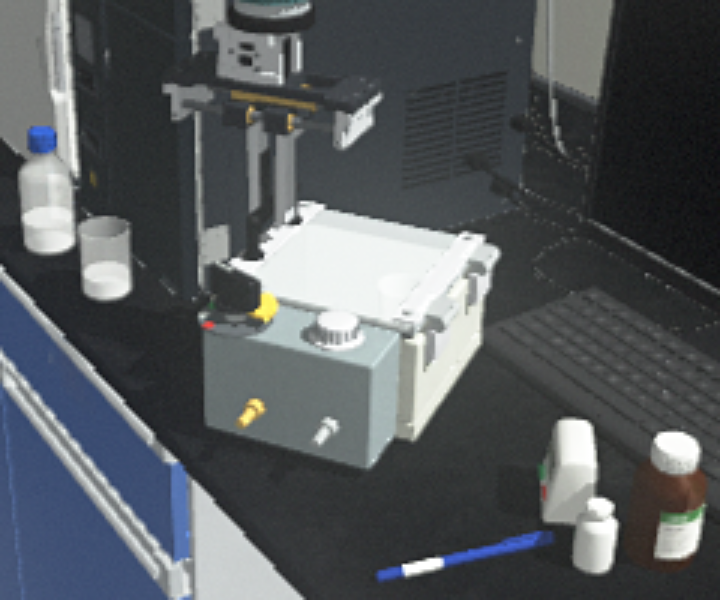

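The fingers hold the handle bar (opening 12.5 mm, 45 N), and the surroundings are undisturbed. I'll pull along the hinge arc in small steps.

Run:
```python
from h import *
P=np.load("P.npy"); hin=world(P,LOC["lid_hinge"]); ax=R.from_euler('z',P[2]).apply([0,1,0])
p0=telemetry.current_ee_pos()
for th in np.r_[.02,.04,.06,.08,.11,.14,.17,.2,.225]:
    T=R.from_rotvec(ax*th)
    r.move_l(hin+T.apply(p0-hin),rot=quat(P[2]+np.pi/2,T),vel=.03)
    print(round(th,3),np.round(telemetry.current_wrist_force(),1),np.round(telemetry.current_ee_pos()-p0,4),round(telemetry.current_opening(),4),round(telemetry.current_finger_force(),1))
    if telemetry.current_opening()<.009: print("LOST"); break
r.hold(.3)
im=vision.snapshot("scene"); cv2.imwrite("pics/s5.png",cv2.resize(im[130:330,180:420],None,fx=3,fy=3)[:,:,::-1])
print([(np.round(d["at"],4),round(d["score"],2)) for d in models.mark_of("lid_handle","scene")[:1]],telemetry.current_ee_pos(),telemetry.current_wrist_force(),telemetry.current_t())
```

```text
0.02 [  2.8   0.5 -10.9] [-0.     -0.0005  0.0022] 0.0129 45.0
0.04 [ 0.5  0.4 -2. ] [ 0.0001 -0.002   0.008 ] 0.0129 45.0
0.06 [ 1.   0.4 -4.6] [ 0.0002 -0.003   0.0116] 0.0126 45.0
0.08 [ 1.2  0.1 -3.2] [ 0.0003 -0.004   0.0147] 0.013 45.0
0.11 [ 1.4  0.4 -3.8] [ 0.0004 -0.0057  0.0199] 0.0127 45.0
0.14 [ 1.6 -0.3 -3.8] [ 0.0005 -0.0076  0.0252] 0.0125 45.0
0.17 [ 0.8 -0.1 -3.2] [ 0.0007 -0.0097  0.0305] 0.0131 45.0
0.2 [ 0.3  0.4 -3.6] [ 0.0009 -0.012   0.0357] 0.0128 45.0
0.225 [ 1.   0.4 -4.4] [ 0.001 -0.014  0.04 ] 0.0128 45.0
[(array([ 0.5273, -0.2094,  0.1908]), 0.92)] [ 0.5240253  -0.21223852  0.19197476] [ 0.47772577 -0.15202628 -5.49915552] 15.6417
```

View pics/s5.png

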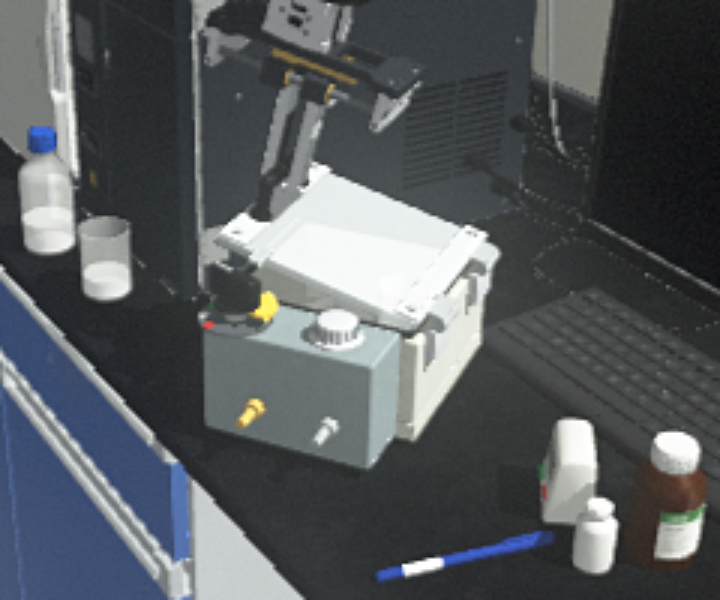

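The lid stands ajar at about 0.22 rad: the handle has risen 39–40 mm at its 183 mm radius. The handle is still gripped, and the knob and bystanders haven't moved.

```bash
python3 -c "
from h import *
r.hold(.5); print(telemetry.current_finger_force(), telemetry.current_ee_pos()); print(r.sign_off())"
```

```text
44.997639656066895 [ 0.52403241 -0.21224699  0.19204114]
the job is handed in; nothing more can be done
None
```

I turned the valve to vent (green), broke the lid free of the gasket and handed the job in with the gripper still holding the lid ajar at about 0.22 rad (a front gap of about 4.4 cm); the sign-off gave no verdict.

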